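# Close the press-stud tin and take off its outer lid

### The job

Pick up the nested pair of lids by the orange knob of the inner lid, lower the pair together onto the tin full of press studs until the inner lid is fully seated, and let go without dropping them. Then take the blue outer lid by its white collar and lift it alone, leaving the inner lid seated in the tin, and finish still holding the outer lid level and at rest above the tin, higher than the top of the orange knob. Leave the tin standing where it is and the other things on the table alone.

Things in the scene. Friction and masses are not known exactly. Their poses are not given: they have to be found in the camera images.
- tin_full: The tin to close: an open round steel tin, outer diameter 100 mm, height 50 mm, wall 3 mm (mouth 94 mm wide), nearly filled with shiny press studs (heap about 20 mm below the rim). Loose, about 0.9 kg. Origin: centre of its underside, on the table; z up. Its place is swapped at random with the empty tin and the cork pad.
- tin_empty: A second tin of the same shape and size, empty; leave it alone. Origin: centre of its underside.
- pad: Fixed round cork pad, diameter 140 mm, 6 mm thick, on which the nested lids start. Origin: centre of its underside, on the table.
- inner_mid (a point): Inner lid: its centre, half-way up (41 mm above its underside; z up its axis). Loose, about 0.16 kg, 82 mm high. Aluminium plug 14 mm deep, diameter 87 mm, tapering to 77 mm in its lowest 5 mm; above it a flange of diameter 107 mm, 3 mm thick, that rests on the tin's rim; then the orange knob. Starts standing on the cork pad. Fully seated, this point is 77 mm above the tin's underside.
- knob_grip (a point): On the axis of the inner lid's upright orange knob (diameter 18 mm, 65 mm tall above the flange), 10 mm below its top, 31 mm above inner_mid. The knob passes up through the outer lid's collar; while nested its top 32 mm stand free above the collar. Lifting by the knob carries both lids, as the outer lid lies on the flange.
- outer_mid (a point): Outer lid: its centre, half-way up (21 mm above the lower edge of its skirt; z up its axis). Loose, about 0.13 kg. Blue round cover, 117 mm wide outside, 112 mm inside the skirt; upper face of its plate 9 mm below this point. It only rests on the inner flange, not fastened, with 2.5 mm sideways play. Nested, this point is 12 mm below inner_mid; raised 74 mm, its lower edge is level with the knob's top.
- collar_grip (a point): On the axis of the outer lid's upright white collar, 13 mm above outer_mid and 8 mm below the collar's top. The collar is a tube, outer diameter 44 mm, inner 36 mm, 30 mm tall, standing on the blue plate. While nested the orange knob stands in it and ends 40 mm above this point, between the fingers.
- carton: Open cardboard carton of press studs, 110 x 160 x 50 mm, bystander. Origin: centre of its underside.
- oil: Yellow oil bottle with red cap, diameter 48 mm, 130 mm tall, bystander. Origin: centre of its underside.
- hammer: Small hammer lying flat, bystander. Origin: under its middle.
- cone: Blue thread cone, 60 mm wide, 100 mm tall, bystander. Origin: centre of its underside.
- screwdriver: Screwdriver lying flat, bystander. Origin: under its middle.
- die: Small steel and brass press die, diameter 34 mm, 44 mm tall, bystander. Origin: centre of its underside.
Not all that is in view belongs to the job. What is shaped like the part that bears outer_mid but green is not meant.

How it is judged (in metres and radians):
On the way, in this order (a step that is already met when the one before it is completed fails the run):
1. the two lids, still nested, are lifted together well off the pad (z of outer_mid in the frame of inner_mid between -0.016 and -0.008 m and horizontal distance between outer_mid and inner_mid below 0.01 m and height (world z) of inner_mid above 0.09 m and contact force between the fingers and inner above 0.5 N and contact force between inner and pad below 0.05 N), for 0.1 s.
2. the nested pair is seated on the full tin and let go (z of inner_mid in the frame of tin_full between 0.0735 and 0.0795 m and angle between the z axis of inner_mid and the z axis of tin_full, either way round below 0.06 rad and horizontal distance between inner_mid and tin_full below 0.008 m and z of outer_mid in the frame of inner_mid between -0.016 and -0.008 m and horizontal distance between outer_mid and inner_mid below 0.01 m and contact force between the fingers and inner below 0.1 N and contact force between the fingers and outer below 0.1 N and linear speed of inner below 0.02 m/s), for 0.1 s.
At the end, for the whole second after the job is handed in: Inner lid in the full tin: on the rim within 3.5 mm, 8 mm of centre, 0.06 rad, untouched. Outer lid held still, level within 0.2 rad, lower edge above the knob, within 60 mm of the tin axis, touching only the gripper. Tin upright, within 40 mm of its start; others within 20 mm (z of inner_mid in the frame of tin_full between 0.0735 and 0.0795 m and angle between the z axis of inner_mid and the z axis of tin_full, either way round below 0.06 rad and horizontal distance between inner_mid and tin_full below 0.008 m and z of outer_mid in the frame of tin_full above 0.139 m and horizontal distance between outer_mid and tin_full below 0.06 m and angle between outer_mid's own z axis and vertical below 0.2 rad and linear speed of outer below 0.03 m/s and contact force between the fingers and outer above 1 N and contact force between outer and inner below 0.05 N and contact force between outer and tin_full below 0.05 N and contact force between the fingers and inner below 0.1 N and angle between tin_full's own z axis and vertical below 0.05 rad and distance of tin_full from where it was at the start of the episode below 0.04 m and linear speed of inner below 0.02 m/s and distance of each of tin_empty, carton, oil, hammer, cone, screwdriver, die from where it was at the start of the episode below 0.02 m); the arm keeps its last pose, push and grip.
It fails at once if the outer lid is parted from the inner lid while the inner lid is not seated in the full tin ((z of outer_mid in the frame of inner_mid above 0.012 m or horizontal distance between outer_mid and inner_mid above 0.03 m) and not (z of inner_mid in the frame of tin_full between 0.0735 and 0.0795 m and angle between the z axis of inner_mid and the z axis of tin_full, either way round below 0.06 rad and horizontal distance between inner_mid and tin_full below 0.008 m)).
It fails at once if the inner lid is dropped (linear speed of inner above 0.35 m/s and contact force between the fingers and inner below 0.05 N).
It fails at once if the outer lid is dropped (linear speed of outer above 0.35 m/s and contact force between the fingers and outer below 0.05 N and contact force between the fingers and inner below 0.05 N).
It fails at once if the full tin is pushed away or tipped (distance of tin_full from where it was at the start of the episode above 0.04 m or angle between tin_full's own z axis and vertical above 0.25 rad).
It fails at once if a bystander is disturbed (distance of any of tin_empty, carton, oil, hammer, cone, screwdriver, die from where it was at the start of the episode above 0.02 m).
It also fails if it takes over 58 s, if anything falls off the work surface, if the arm or the gripper's body presses on something with over 40 N, if the wrist force passes 120 N, or if a joint passes its speed limit or range.

### The arm

A 6-joint arm with a two-finger parallel gripper is mounted at the origin on the work surface. World frame = base frame: x ahead of the robot, y to its left, z up, the work surface at z = 0. Lengths are in m, angles in degrees, forces in N, time in s.
With the tool pointing down it reaches from about 0.375 to 0.925 m from the base axis. Payload 5.7 kg.
Tool frame: the origin (TCP) lies at the very end of the fingers, on their centre line; the grasp point (between the pads) lies 19 mm behind it (tcp_to_grasp is the distance from the TCP to the grasp point, in m); z points along the fingers, y is the direction in which the jaws open and shut (so a half turn about z gives the same grasp; the last joint's range is limited). The gripper opens to 85 mm and grips with 20 to 120 N. Pads are 22 mm wide; open, the fingers measure 114 mm over their backs; the gripper's body (76 mm by 85 mm) begins 54 mm behind the grasp point. The pads swing forward as they close: fully open they stand 13 mm farther back than shut.
Start: joints at [61.186, 20.558, 86.54, -0, 72.909, -6.595], TCP at [0.227, 0.555, 0.231] pointing down, gripper open.
Joint ranges: [-170.27, 170.27], [-57.76, 135], [12.27, 136.19], [-55.21, 235.2], [11.17, 155.16], [-170.74, 170.74]. Speed limits (degrees/s): [136.94, 136.94, 180, 180, 180, 180].

### API

Orientations are given as a 3x3 rotation matrix whose columns are the frame's x, y, z axes.
In Python, from cell import * gives the robot as it stands.
- The arm moves only by the tool jog_arm, never from a script. Its argument "steps" is a list of rows, each an object with "fingers": the opening, from 0 (shut) to 1 (fully open); "linear": the shift along the tool's x, y, z in cm, a list of three; "turn": the turn about the tool's z in degrees. A call has 1 to 20 rows; each row is the pose to reach, as a shift and turn from the pose measured when the call began, along the tool's axes at that moment; what a row does not reach only later rows make up. A row lasts 1/12 s, in which the tool goes at most 41.7 mm and 7.16 degrees, less where a joint would pass 70% of its speed; a pose out of reach is approached as far as the arm can. A call with a gripper value outside its range is refused whole. The fingers move at their own pace and stop on an object; "force" is the grip in N (left out, the last holds). Time passes only in rows, so rows that repeat a pose let the fingers close. It gives the time, the measured TCP pose, the force and the opening at its end, in the units of the state.
- get_obs(): the state, without advancing time (a new reading comes with each control period).
- read_camera(name): name is "scene" or "top" or "wrist"; returns the picture (384x512x3 uint8, red, green, blue); there is no depth.
- camera_params(name): a dict with "K" (3x3 intrinsics, pixels), "rvec" (rotation vector, rad) and "tvec" (3), from world to camera coordinates, as OpenCV has them. Camera axes: x right, y down, z forward; pixel columns grow to the right and rows downward; lengths in m; the calibration is good to about 2 mm. The wrist camera is an equidistant fisheye: a pixel r from the principal point sees the ray r / f radians off the axis. A picture is of the moment at which its call begins: read the wrist's pose just before it. camera_params takes no time and is no camera call; for the wrist camera it gives the pose at the moment of the call.
- hand_in(): hands the job in, once; it reports no verdict.
Trained networks look in the newest picture that a camera, given by its name, has taken for a name from the list of things; names that differ only in an ending like _2 or _b are one class to them, and where a whole thing is asked for, a point or a joint stands for the part that bears it (a point fixed in the world has none). Each returns a list of dicts, best first, with "score" (0 to 1); they miss things now and then, are a little off and sometimes report something else, mostly with a low value. They report only what shows in the picture. A call takes as long as a camera call. They do not tell look-alikes from the thing itself.
- cut_out(camera, query): "region" (384x512 bool, what is visible of it) and "bbox" ([centre column, centre row, width, height] in pixels, round what is visible of it).
The state is a dict: "time": time; "q": joint angles; "joint_vel": joint speeds; "effort": joint torques, N m; "eef_pos": TCP position; "ee_rot": TCP orientation; "contact_force": force on the tool from outside, world axes, zero at the start; "torque": the same for the moment, N m; "finger_gap": finger opening in m.
Only numpy, scipy, OpenCV 4.12 (cv2) and the standard library are available. Lean on these libraries where they do the work, as an engineer would, in place of code of your own. Each camera call takes 0.05 s, during which the arm holds its last target.

## Working session

There is one attempt and no reset: what is moved stays moved. The work goes in short steps, Python scripts to look and compute and a tool call to move; the robot and the scene stay as the last step left them, time stands still between calls to the robot, and variables do not carry over. Pictures are saved under pics/ and viewed, and the job is handed in when it is done.

Besides the shell and the picture viewer there is one more tool, called after ">>>" by a JSON object that holds its "method" and its "body". jog_arm: Moves the arm, as the interface text tells. Its arguments: {"type":"object","properties":{"steps":{"type":"array","items":{"type":"object","properties":{"fingers":{"type":"number"},"linear":{"type":"array","items":{"type":"number"}},"turn":{"type":"number"}}}},"force":{"type":"number"}},"required":["steps"]}

```bash
ls; mkdir -p pics; python3 - <<'E'
from cell import *
import cv2
o=get_obs()
print(o['time'],o['eef_pos'],o['ee_rot'],o['finger_gap'],o['contact_force'])
for n in ('scene','top','wrist'):
    im=read_camera(n); cv2.imwrite(f'pics/{n}0.png',im[:,:,::-1])
    p=camera_params(n); print(n,p)
E
```

```text
pics
0.0 [0.22657664 0.55482772 0.23045181] [[-9.25751031e-01  3.78132611e-01 -8.70145342e-04]
 [ 3.78133565e-01  9.25749617e-01 -1.62920143e-03]
 [ 1.89482526e-04 -1.83726606e-03 -9.99998294e-01]] 0.08526162694443719 [-0.3226638  -0.73589993 -0.68643889]
scene {'K': array([[369.1801158 ,   0.        , 254.16012103],
       [  0.        , 369.1801158 , 191.16462483],
       [  0.        ,   0.        ,   1.        ]]), 'rvec': array([ 1.44427199,  2.03620176, -0.89009364]), 'tvec': array([ 0.20174431, -0.28586461,  1.49971218])}
top {'K': array([[390.84567348,   0.        , 248.63689031],
       [  0.        , 390.84567348, 185.71655414],
       [  0.        ,   0.        ,   1.        ]]), 'rvec': array([ 2.08846397, -2.1504062 ,  0.18201039]), 'tvec': array([0.01692315, 0.56634393, 1.26315785])}
wrist {'K': array([[297.31863964,   0.        , 257.85501335],
       [  0.        , 297.31863964, 195.05138405],
       [  0.        ,   0.        ,   1.        ]]), 'rvec': array([-2.38542833, -1.60384186, -0.24937797]), 'tvec': array([-0.59997516, -0.04027046,  0.37948391])}
```

View pics/scene0.png

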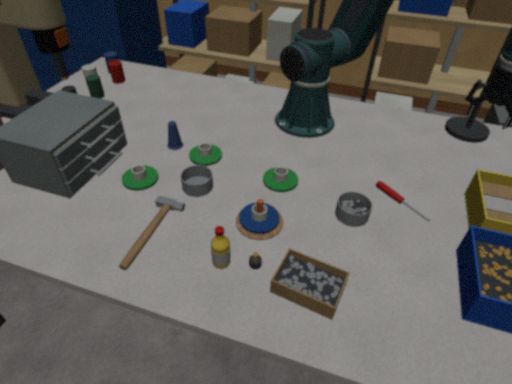

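View pics/top0.png

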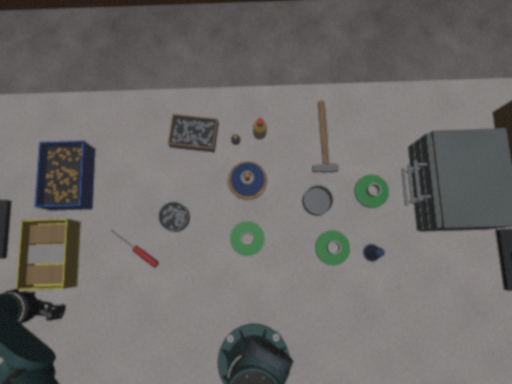

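View pics/wrist0.png

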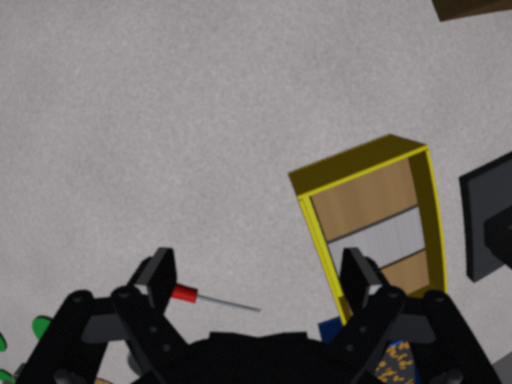

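The only blue lid, with the orange knob on the cork pad, is at top (247,180) / scene (260,219). The three green lids at top (247,238), (332,247) and (371,191) are look-alikes. The tin with shiny contents is at top (174,216) / scene (353,209), and the empty one is at top (318,200). Next I'll measure these and check an enlarged crop.

```bash
cat > h.py <<'E'
from cell import *
import cv2, numpy as np
from scipy.optimize import least_squares
def P(n):
    p=camera_params(n); return p['K'],cv2.Rodrigues(np.array(p['rvec']))[0],np.array(p['tvec'])
def proj(n,X,pp=None):
    K,R,t=pp or P(n); c=R@np.asarray(X,float)+t
    if n=='wrist':
        r=np.hypot(c[0],c[1]); th=np.arctan2(r,c[2]); s=th/max(r,1e-9)
        return np.array([K[0,2]+K[0,0]*s*c[0],K[1,2]+K[1,1]*s*c[1]])
    return (K@c)[:2]/c[2]
def ray(n,uv,pp=None):
    K,R,t=pp or P(n); a=np.array([(uv[0]-K[0,2])/K[0,0],(uv[1]-K[1,2])/K[1,1]])
    if n=='wrist':
        th=np.hypot(*a); d=np.array([*(a/max(th,1e-9)*np.sin(th)),np.cos(th)])
    else: d=np.array([*a,1.])
    d=R.T@d; return -R.T@t, d/np.linalg.norm(d)
def atz(n,uv,z,pp=None):
    c,d=ray(n,uv,pp); return c+d*(z-c[2])/d[2]
E
python3 - <<'E'
from h import *
ims={n:read_camera(n) for n in('scene','top')}
for n in ims:
    for q in('tin_full','tin_empty','pad','inner_mid','outer_mid','carton','die'):
        for r in cut_out(n,q)[:4]:
            print(n,q,round(r['score'],2),np.round(r['bbox'],1),r['region'].sum())
a=ims['top'][130:270,130:410,::-1];b=ims['scene'][120:300,120:400,::-1]
cv2.imwrite('pics/c1.png',np.vstack([cv2.resize(a,(640,280),interpolation=2)[:,:],cv2.resize(b,(640,320),interpolation=2)])[:600])
E
```

```text
scene tin_full 0.74 [351.5 211.2  37.3  36.7] 1032
scene tin_empty 0.86 [196.7 181.4  31.8  29.1] 886
scene pad 0.69 [260.5 231.2  49.8  24.8] 386
scene inner_mid 0.56 [259.1 231.1  52.2  25. ] 336
scene inner_mid 0.38 [258.7 205.6   9.4  15.9] 74
scene outer_mid 0.94 [205.8 155.2  32.5  21.6] 567
scene outer_mid 0.86 [262.8 218.   43.9  33.6] 998
scene outer_mid 0.82 [138.8 179.8  37.3  31.1] 727
scene outer_mid 0.59 [153.1 234.4  66.   73.9] 1042
scene carton 0.68 [309.  283.9  79.8  70.9] 3365
scene die 0.72 [256.6 260.4  12.2  16.3] 178
top tin_full 0.89 [174.8 217.6  33.5  32.6] 697
top tin_full 0.5 [194.6 132.8  56.6  41.1] 1615
top tin_empty 0.67 [315.4 199.2  31.6  33.2] 807
top pad 0.86 [247.2 183.3  37.3  27.4] 197
top inner_mid 0.62 [245.8 177.2   6.5   3.2] 35
top outer_mid 0.86 [247.8 237.5  34.7  33.6] 877
top outer_mid 0.82 [332.8 247.2  36.7  38.3] 834
top outer_mid 0.77 [372.8 191.1  34.5  35.9] 872
top outer_mid 0.62 [247.1 178.6  30.5  31.7] 802
top carton 0.82 [194.2 131.4  53.7  39. ] 1608
```

View pics/c1.png

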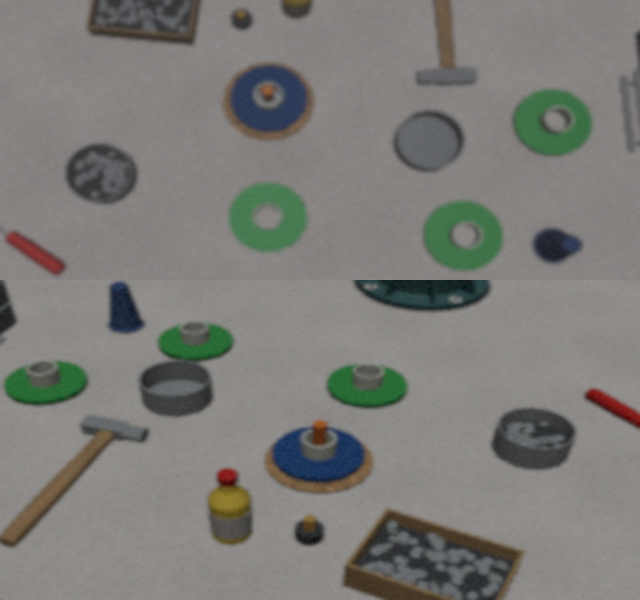

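The crop confirms it: the blue lid with the orange knob on the cork pad, and the tin with a heap of studs at the left of the top view. Now the coarse positions.

```bash
python3 - <<'E'
from h import *
for n in('top','scene'):
    im=read_camera(n); hsv=cv2.cvtColor(im,cv2.COLOR_RGB2HSV)
    roi=np.zeros(im.shape[:2],bool)
    c=(247,180) if n=='top' else (260,218)
    roi[c[1]-28:c[1]+28,c[0]-30:c[0]+30]=1
    H,S,V=[hsv[...,i].astype(int) for i in range(3)]
    blue=roi&(H>100)&(H<130)&(S>110)
    org=roi&(H<14)&(S>140)
    pts=np.argwhere(blue)[:,::-1].astype(np.int32)
    e=cv2.fitEllipse(cv2.convexHull(pts)); print(n,'blue',blue.sum(),e, 'at z=.026',atz(n,e[0],.024))
    ys,xs=np.nonzero(org); print('org',len(xs),xs.min(),xs.max(),ys.min(),ys.max(),xs.mean(),ys.mean(), atz(n,(xs.mean(),ys.mean()),.088 if n=='top' else .072))
    r=cut_out(n,'tin_full')[0]
    pts=np.argwhere(r['region'])[:,::-1].astype(np.int32)
    e=cv2.fitEllipse(cv2.convexHull(pts)); print('tin',e,atz(n,e[0],.05),atz(n,e[0],.025))
E
```

```text
top blue 478 ((247.1331787109375, 178.89572143554688), (29.662033081054688, 29.93998146057129), 55.51108932495117) at z=.026 [0.5959201  0.00516183 0.024     ]
org 6 246 247 174 177 246.66666666666666 175.16666666666666 [0.59541802 0.00551383 0.088     ]
tin ((173.7514190673828, 216.25270080566406), (30.2425594329834, 32.746482849121094), 94.00902557373047) [0.47118798 0.25274044 0.05      ] [0.47398432 0.2578542  0.025     ]
scene blue 633 ((258.8167724609375, 217.6214141845703), (29.275217056274414, 38.69891357421875), 92.16107177734375) at z=.026 [0.60092272 0.00552539 0.024     ]
org 52 257 261 200 211 259.2307692307692 205.73076923076923 [0.60138727 0.00555105 0.072     ]
tin ((353.2933654785156, 209.08203125), (34.99015426635742, 37.1839714050293), 104.63298034667969) [0.50132974 0.25588189 0.05      ] [0.47410781 0.25719263 0.025     ]
```

```bash
python3 - <<'E'
from h import *
o=get_obs();R=np.array(o['ee_rot']);p=np.array(o['eef_pos'])
K,Rc,t=P('wrist'); c=-Rc.T@t
print('cam in tool',R.T@(c-p)); print('cam axes in tool\n',R.T@Rc.T)
print('to tin', R.T@(np.array([.473,.255,p[2]])-p),o['time'])
print('die',atz('top',(236,139),.04),'oil',atz('top',(260,128),.1),'screwdriver',atz('top',(112,232),0),atz('top',(157,266),0))
E
```

```text
cam in tool [ 0.07751131  0.00036547 -0.14291059]
cam axes in tool
 [[ 7.97628676e-04 -9.52580439e-01 -3.04285839e-01]
 [ 9.99999048e-01  4.17069372e-04  1.31565699e-03]
 [-1.12636081e-03 -3.04286599e-01  9.52579864e-01]]
to tin [-3.41431380e-01 -1.85039437e-01  1.87045925e-05] 1.15
die [0.73529524 0.03979612 0.04      ] oil [ 0.75199684 -0.04337727  0.1       ] screwdriver [0.42865353 0.47578406 0.        ] [0.30955754 0.31859378 0.        ]
```

>>> {"method": "jog_arm", "body": {"steps": [{"linear": [-1,-0.5,0],"turn": -1,"fingers": 1},{"linear": [-3,-1.6,0],"turn": -3,"fingers": 1},{"linear": [-5.5,-3,0],"turn": -5,"fingers": 1},{"linear": [-8,-4.3,0],"turn": -7,"fingers": 1},{"linear": [-10.5,-5.7,0],"turn": -9,"fingers": 1},{"linear": [-13,-7,0],"turn": -11,"fingers": 1},{"linear": [-15.5,-8.4,0],"turn": -13,"fingers": 1},{"linear": [-18,-9.8,0],"turn": -15,"fingers": 1},{"linear": [-20.5,-11.1,0],"turn": -17,"fingers": 1},{"linear": [-23,-12.5,0],"turn": -19,"fingers": 1},{"linear": [-25.5,-13.8,0],"turn": -21,"fingers": 1},{"linear": [-28,-15.2,0],"turn": -22.2,"fingers": 1},{"linear": [-30.5,-16.5,0],"turn": -22.2,"fingers": 1},{"linear": [-32.5,-17.6,0],"turn": -22.2,"fingers": 1},{"linear": [-33.8,-18.3,0],"turn": -22.2,"fingers": 1},{"linear": [-34.1,-18.5,0],"turn": -22.2,"fingers": 1},{"linear": [-34.1,-18.5,0],"turn": -22.2,"fingers": 1},{"linear": [-34.1,-18.5,0],"turn": -22.2,"fingers": 1}]}}

```text
time: 2.65
eef_pos: [0.4721, 0.2556, 0.2312]
ee_rot: [[-1.0, 0.001, -0.001], [0.001, 1.0, 0.0], [0.001, 0.0, -1.0]]
contact_force: [0.2, -0.6, -0.3]
finger_gap: 0.0856
```

```bash
cat > tin.py <<'E'
from h import *
import sys
o=get_obs();R=np.array(o['ee_rot']);p=np.array(o['eef_pos']);pp=P('wrist')
print(p,np.round(R,4).tolist(),o['time'])
im=read_camera('wrist');cv2.imwrite(sys.argv[1],im[:,:,::-1])
for r in cut_out('wrist','tin_full')[:2]:
    print(r['score'],r['bbox'])
# project guess rim
th=np.linspace(0,2*np.pi,60)
E
python3 tin.py pics/w1.png
```

```text
[0.47209863 0.25556975 0.23122242] [[-1.0, 0.0008, -0.0007], [0.0008, 1.0, 0.0003], [0.0007, 0.0003, -1.0]] 2.65
0.69 [257.0, 171.1, 85.3, 90.6]
```

View pics/w1.png

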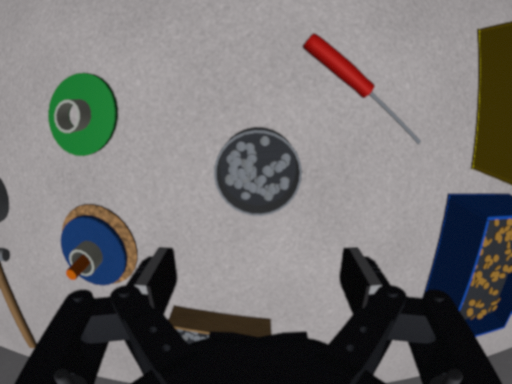

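The full tin lies at wrist (258,170), its heap of studs visible, with the lids at (92,250) to the left. I'll fit the rim circles to the edges.

```bash
cat >> h.py <<'E'
def circ(n,cx,cy,z,r,pp,m=90):
    t=np.linspace(0,2*np.pi,m,endpoint=False)
    return np.array([proj(n,(cx+r*np.cos(a),cy+r*np.sin(a),z),pp) for a in t])
E
cat > fit.py <<'E'
from h import *
from scipy.ndimage import map_coordinates
im=cv2.imread('pics/w1.png'); g=cv2.cvtColor(im,cv2.COLOR_BGR2GRAY).astype(float)
pp=P('wrist')
# radial subpixel edges about projected center
c0=np.array([.4725,.2555])
big=cv2.resize(im[110:230,200:320],(600,600),interpolation=cv2.INTER_CUBIC)
r=cut_out('wrist','tin_full')[0]['region'].astype(np.uint8)
gm=np.hypot(cv2.Sobel(g,-1,1,0),cv2.Sobel(g,-1,0,1))
def sc(v,z=.05,rs=(.05,)):
    return -sum(map_coordinates(gm,circ('wrist',v[0],v[1],z,q,pp)[:,::-1].T,order=1).mean() for q in rs)
from scipy.optimize import brute,fmin
for z,rs in((.05,(.05,)),(.05,(.047,)),(.05,(.05,.047)),(0,(.05,))):
    x=brute(sc,((.460,.485,.001),(.243,.268,.001)),args=(z,rs) if 0 else (z,rs),finish=fmin) if False else None
    best=min(((sc((a,b),z,rs),a,b) for a in np.arange(.462,.484,.001) for b in np.arange(.246,.266,.001)))
    print(z,rs,best)
    if rs==(.05,.047): B=best
for rr,col in((.05,(0,0,255)),(.047,(0,255,0))):
    q=((circ('wrist',B[1],B[2],.05,rr,pp)-[200,110])*5+2).astype(np.int32)
    cv2.polylines(big,[q],True,col,1)
cv2.imwrite('pics/f1.png',big)
E
python3 fit.py
```

```text
0.05 (0.05,) (np.float64(-158.24712662508665), np.float64(0.47100000000000003), np.float64(0.256))
0.05 (0.047,) (np.float64(-185.92170665309652), np.float64(0.47400000000000003), np.float64(0.256))
0.05 (0.05, 0.047) (np.float64(-292.6327393672419), np.float64(0.47100000000000003), np.float64(0.256))
0 (0.05,) (np.float64(-118.35178040856309), np.float64(0.47400000000000003), np.float64(0.256))
```

View pics/f1.png

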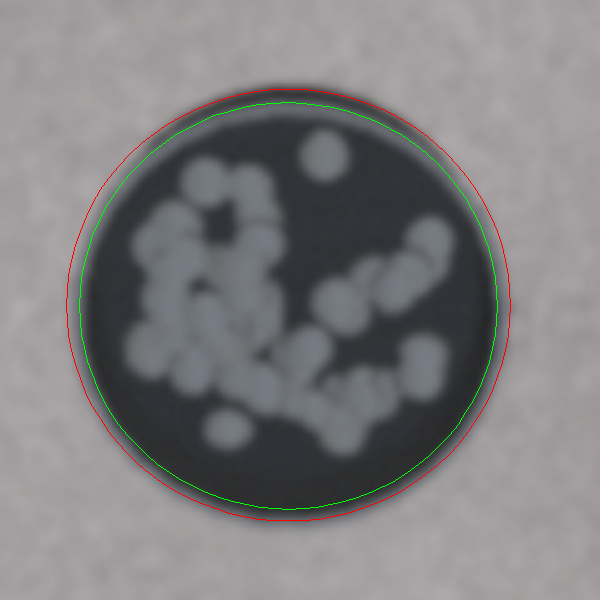

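The overlay fits the rim to about 1 mm, with the tin centre at roughly (0.472, 0.256). Now to a point above the lids.

>>> {"method": "jog_arm", "body": {"steps": [{"linear": [-0.5,-1,0],"fingers": 1},{"linear": [-1.5,-3,0],"fingers": 1},{"linear": [-2.8,-5.5,0],"fingers": 1},{"linear": [-4.0,-8,0],"fingers": 1},{"linear": [-5.3,-10.5,0],"fingers": 1},{"linear": [-6.6,-13,0],"fingers": 1},{"linear": [-7.8,-15.5,0],"fingers": 1},{"linear": [-9.1,-18,0],"fingers": 1},{"linear": [-10.3,-20.5,0],"fingers": 1},{"linear": [-11.6,-23,0],"fingers": 1},{"linear": [-12.3,-24.5,0],"fingers": 1},{"linear": [-12.6,-25,0],"fingers": 1},{"linear": [-12.6,-25,0],"fingers": 1},{"linear": [-12.6,-25,0],"fingers": 1}]}}

```text
schema error: expected keys fingers, linear, turn
```

```bash
cat > lid.py <<'E'
from h import *
import sys
o=get_obs();p=np.array(o['eef_pos']);pp=P('wrist')
im=read_camera('wrist');cv2.imwrite(sys.argv[1],im[:,:,::-1])
z0=float(sys.argv[2]) # underside of inner lid
hsv=cv2.cvtColor(im,cv2.COLOR_RGB2HSV);H,S,V=[hsv[...,i].astype(int) for i in range(3)]
u0=proj('wrist',(p[0],p[1],z0+.03),pp)
yy,xx=np.mgrid[:384,:512]; roi=np.hypot(xx-u0[0],yy-u0[1])<90
blue=roi&(H>100)&(H<130)&(S>120); org=roi&(H<16)&(S>150)
e=cv2.fitEllipse(cv2.convexHull(np.argwhere(blue)[:,::-1].astype(np.int32)))
print('blue',blue.sum(),np.round(e[0],1),np.round(e[1],1),'plate centre',atz('wrist',e[0],z0+.020,pp))
ys,xs=np.nonzero(org);print('org',len(xs),xs.min(),xs.max(),ys.min(),ys.max())
a=np.argwhere(org)[:,::-1].astype(float)
# knob silhouette fit: sides and both ends: top disc r .009 at z0+.082
def sil(v):
    P1=np.vstack([circ('wrist',v[0],v[1],z0+.082,.009,pp,24),circ('wrist',v[0],v[1],z0+.05,.009,pp,24)]).astype(np.float32)
    m=np.zeros((384,512),np.uint8);cv2.fillConvexPoly(m,np.round(cv2.convexHull(P1)*16).astype(np.int32),1,shift=4);return m>0
c=p[:2]
best=max((( (sil((x,y))&org).sum()/max(1,(sil((x,y))|org).sum()),x,y) for x in np.arange(c[0]-.01,c[0]+.0101,.001) for y in np.arange(c[1]-.01,c[1]+.0101,.001)))
print('knob axis',best,'tcp',p,o['time'])
cv2.imwrite(sys.argv[1][:-4]+'c.png',cv2.resize(im[60:300,140:380,::-1],(720,600)))
E
python3 lid.py pics/w2.png 0.006
```

```text
Traceback (most recent call last):
  File "lid.py", line 10, in <module>
    e=cv2.fitEllipse(cv2.convexHull(np.argwhere(blue)[:,::-1].astype(np.int32)))
cv2.error: OpenCV(4.12.0) /io/opencv/modules/imgproc/src/shapedescr.cpp:356: error: (-215:Assertion failed) n >= 0 && (depth == CV_32F || depth == CV_32S) in function 'fitEllipseNoDirect'
```

View pics/w2.png

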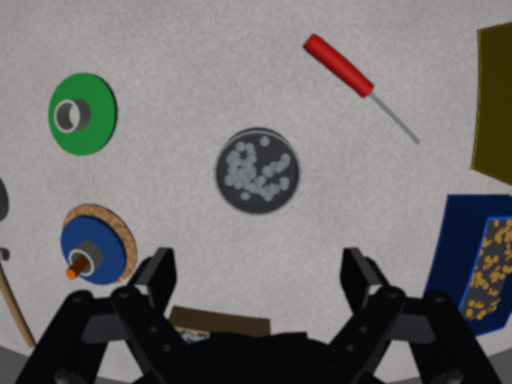

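The call was refused because every row needs all three keys, so nothing moved and the picture still shows the tin at (258,170). I'll resend it with "turn" included.

>>> {"method": "jog_arm", "body": {"steps": [{"linear": [-0.5,-1,0],"turn": 0,"fingers": 1},{"linear": [-1.5,-3,0],"turn": 0,"fingers": 1},{"linear": [-2.8,-5.5,0],"turn": 0,"fingers": 1},{"linear": [-4.0,-8,0],"turn": 0,"fingers": 1},{"linear": [-5.3,-10.5,0],"turn": 0,"fingers": 1},{"linear": [-6.6,-13,0],"turn": 0,"fingers": 1},{"linear": [-7.8,-15.5,0],"turn": 0,"fingers": 1},{"linear": [-9.1,-18,0],"turn": 0,"fingers": 1},{"linear": [-10.3,-20.5,0],"turn": 0,"fingers": 1},{"linear": [-11.6,-23,0],"turn": 0,"fingers": 1},{"linear": [-12.3,-24.5,0],"turn": 0,"fingers": 1},{"linear": [-12.6,-25,0],"turn": 0,"fingers": 1},{"linear": [-12.6,-25,0],"turn": 0,"fingers": 1},{"linear": [-12.6,-25,0],"turn": 0,"fingers": 1}]}}

```text
time: 4.02
eef_pos: [0.5975, 0.0069, 0.231]
ee_rot: [[-1.0, -0.001, -0.001], [-0.001, 1.0, 0.001], [0.001, 0.001, -1.0]]
contact_force: [-0.3, -0.0, 0.1]
finger_gap: 0.0852
```

```bash
python3 lid.py pics/w3.png 0.006
```

```text
blue 5397 [254.9 166.1] [92. 94.] plate centre [0.59481587 0.00419624 0.026     ]
org 331 246 263 164 189
knob axis (np.float64(0.7980049875311721), np.float64(0.5964768737186634), np.float64(0.004909773794802487)) tcp [0.59747687 0.00690977 0.23101261] 4.0167
```

View pics/w3c.png

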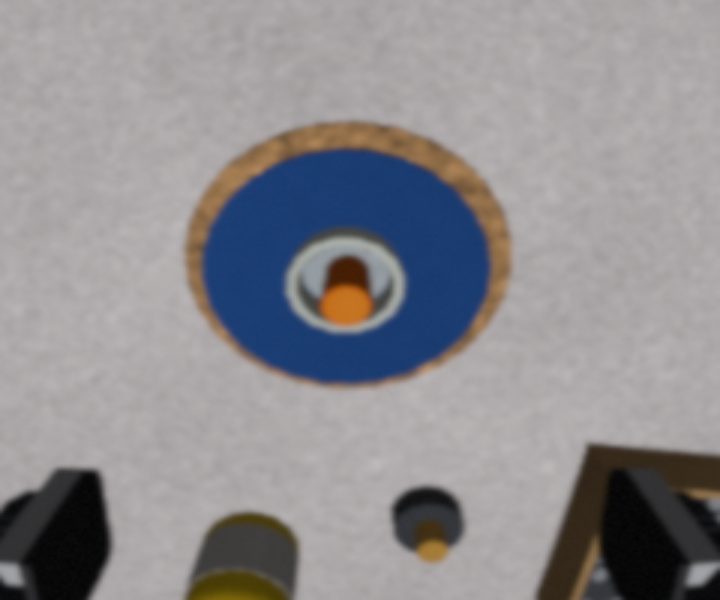

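The crop shows the blue lid with its white collar and the orange knob top at about (346,305) in the crop, centred between the fingers. The knob axis is at (0.5965, 0.005). I'll descend over it and close.

>>> {"method": "jog_arm", "body": {"steps": [{"linear": [0.1,-0.2,1],"turn": 0,"fingers": 1},{"linear": [0.1,-0.2,3],"turn": 0,"fingers": 1},{"linear": [0.1,-0.2,5],"turn": 0,"fingers": 1},{"linear": [0.1,-0.2,7],"turn": 0,"fingers": 1},{"linear": [0.1,-0.2,9],"turn": 0,"fingers": 1},{"linear": [0.1,-0.2,11],"turn": 0,"fingers": 1},{"linear": [0.1,-0.2,12.5],"turn": 0,"fingers": 1},{"linear": [0.1,-0.2,14],"turn": 0,"fingers": 1},{"linear": [0.1,-0.2,15],"turn": 0,"fingers": 1},{"linear": [0.1,-0.2,16],"turn": 0,"fingers": 1},{"linear": [0.1,-0.2,16.6],"turn": 0,"fingers": 1},{"linear": [0.1,-0.2,16.9],"turn": 0,"fingers": 1},{"linear": [0.1,-0.2,16.9],"turn": 0,"fingers": 1},{"linear": [0.1,-0.2,16.9],"turn": 0,"fingers": 1}]}}

```text
time: 5.23
eef_pos: [0.5965, 0.0055, 0.0625]
ee_rot: [[-1.0, -0.002, -0.001], [-0.002, 1.0, 0.001], [0.001, 0.001, -1.0]]
contact_force: [0.1, 0.1, -1.0]
finger_gap: 0.0852
```

```bash
python3 - <<'E'
from h import *
im=read_camera('wrist');cv2.imwrite('pics/w4.png',cv2.resize(im[120:384,100:412,::-1],(709,600)))
E
```

```text
(no output)
```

View pics/w4.png

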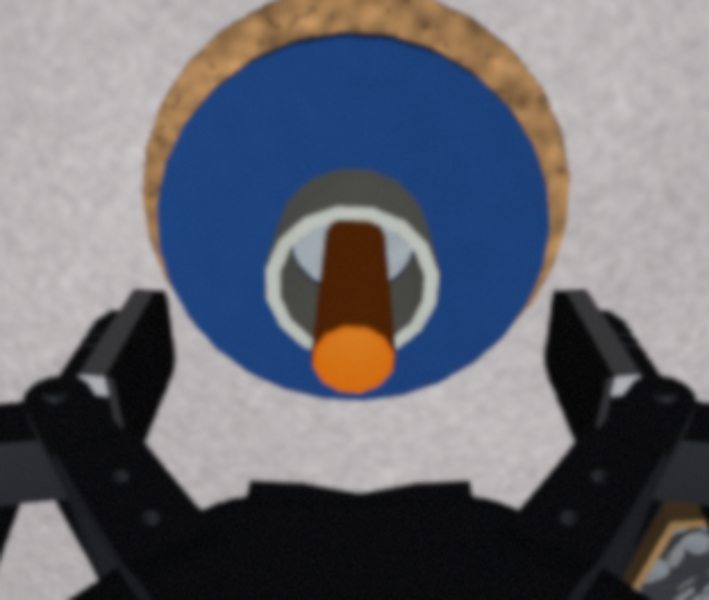

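The knob top, at (353,358) in the crop, is about 1 mm off midway between the pads. Closing now.

>>> {"method": "jog_arm", "body": {"steps": [{"linear": [0,-0.05,0],"turn": 0,"fingers": 0.5},{"linear": [0,-0.05,0],"turn": 0,"fingers": 0.3},{"linear": [0,-0.05,0],"turn": 0,"fingers": 0.25},{"linear": [0,-0.05,0],"turn": 0,"fingers": 0},{"linear": [0,-0.05,0],"turn": 0,"fingers": 0},{"linear": [0,-0.05,0],"turn": 0,"fingers": 0},{"linear": [0,-0.05,0],"turn": 0,"fingers": 0},{"linear": [0,-0.05,0],"turn": 0,"fingers": 0},{"linear": [0,-0.05,0],"turn": 0,"fingers": 0},{"linear": [0,-0.05,0],"turn": 0,"fingers": 0}], "force": 50}}

```text
time: 6.12
eef_pos: [0.5968, 0.0047, 0.0629]
ee_rot: [[-1.0, -0.002, 0.0], [-0.002, 1.0, 0.0], [-0.0, 0.0, -1.0]]
contact_force: [-0.1, -1.7, 3.6]
finger_gap: 0.0163
```

```bash
python3 - <<'E'
from h import *
im=read_camera('wrist');cv2.imwrite('pics/w5.png',cv2.resize(im[120:384,100:412,::-1],(709,600)))
E
```

```text
(no output)
```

View pics/w5.png

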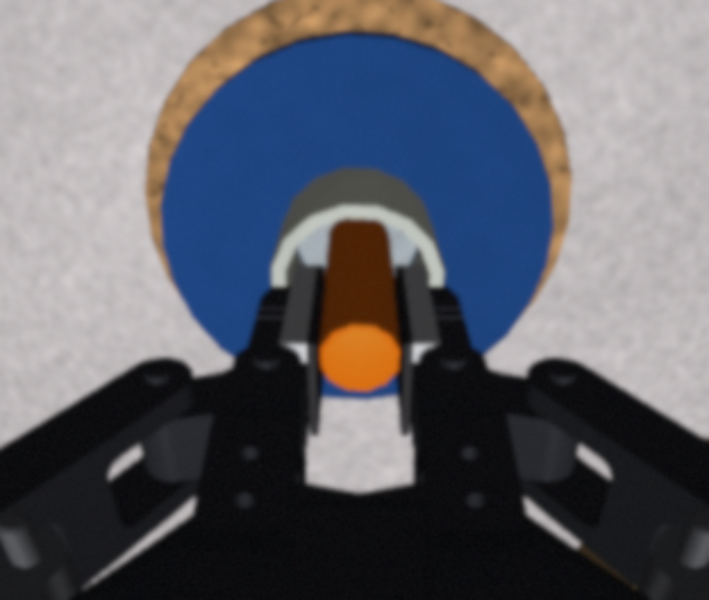

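The knob is gripped, gap 16 mm. Lifting gently.

>>> {"method": "jog_arm", "body": {"steps": [{"linear": [0,0,-0.2],"turn": 0,"fingers": 0},{"linear": [0,0,-0.6],"turn": 0,"fingers": 0},{"linear": [0,0,-1.2],"turn": 0,"fingers": 0},{"linear": [0,0,-2],"turn": 0,"fingers": 0},{"linear": [0,0,-3],"turn": 0,"fingers": 0},{"linear": [0,0,-4],"turn": 0,"fingers": 0},{"linear": [0,0,-5],"turn": 0,"fingers": 0},{"linear": [0,0,-6],"turn": 0,"fingers": 0},{"linear": [0,0,-7],"turn": 0,"fingers": 0},{"linear": [0,0,-8],"turn": 0,"fingers": 0},{"linear": [0,0,-9],"turn": 0,"fingers": 0},{"linear": [0,0,-10],"turn": 0,"fingers": 0},{"linear": [0,0,-11],"turn": 0,"fingers": 0},{"linear": [0,0,-11.6],"turn": 0,"fingers": 0},{"linear": [0,0,-12],"turn": 0,"fingers": 0},{"linear": [0,0,-12],"turn": 0,"fingers": 0},{"linear": [0,0,-12],"turn": 0,"fingers": 0},{"linear": [0,0,-12],"turn": 0,"fingers": 0}]}}

```text
time: 7.67
eef_pos: [0.5963, 0.0047, 0.1823]
ee_rot: [[-1.0, -0.002, -0.001], [-0.002, 1.0, 0.001], [0.001, 0.001, -1.0]]
contact_force: [-0.3, 0.5, -3.8]
finger_gap: 0.0163
```

```bash
python3 - <<'E'
from h import *
im=read_camera('wrist');a=cv2.resize(im[120:384,100:412,::-1],(473,400))
s=read_camera('scene');b=cv2.resize(s[120:260,190:300,::-1],(314,400))
cv2.imwrite('pics/w6.png',np.hstack([a,b]));print(get_obs()['contact_force'])
E
```

```text
[-0.05394873  0.64870699 -2.46952241]
```

View pics/w6.png

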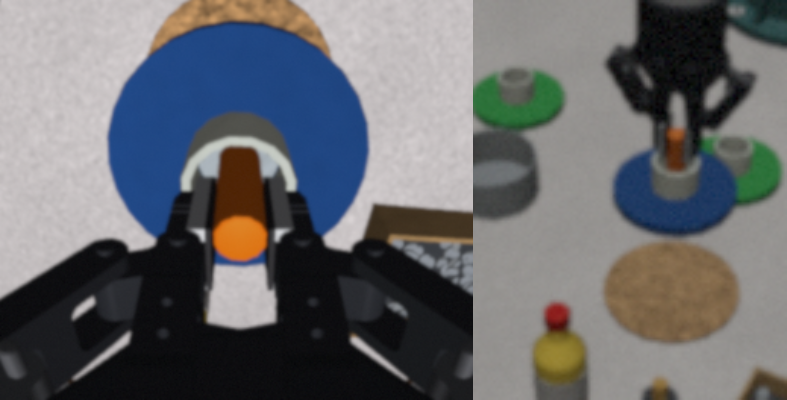

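Both lids hang level from the gripper, clear of the pad (left panel: knob at (240,238)). I'll measure how the knob sits in the tool.

```bash
cat > knob.py <<'E'
from h import *
o=get_obs();p=np.array(o['eef_pos']);pp=P('wrist');im=read_camera('wrist')
hsv=cv2.cvtColor(im,cv2.COLOR_RGB2HSV);H,S,V=[hsv[...,i].astype(int) for i in range(3)]
top=(H<18)&(S>150)&(V>150);top=top.copy();top[:200]=0;top[320:]=0;top[:,:200]=0;top[:,320:]=0
e=cv2.fitEllipse(cv2.convexHull(np.argwhere(top)[:,::-1].astype(np.int32)))
zt=p[2]+.0252
print(e,'knob top',atz('wrist',e[0],zt,pp),'tcp',p)
blue=(H>100)&(H<130)&(S>120);blue[:, :100]=0;blue[:,412:]=0
pts=np.argwhere(blue)[:,::-1]
e=cv2.fitEllipse(cv2.convexHull(pts.astype(np.int32)));print('blue',e,atz('wrist',e[0],zt-.062,pp))
E
python3 knob.py
```

```text
((257.9736022949219, 276.6296081542969), (29.021217346191406, 35.50729751586914), 91.5277328491211) knob top [0.59668851 0.00517545 0.20737517] tcp [0.59628647 0.00472422 0.18217517]
blue ((242.54554748535156, 279.01507568359375), (197.2147979736328, 298.6468505859375), 14.061027526855469) [ 0.63971435 -0.0056977   0.14537517]
```

>>> {"method": "jog_arm", "body": {"steps": [{"linear": [0.15,0.3,0],"turn": 0,"fingers": 0},{"linear": [0.45,0.9,0],"turn": 0,"fingers": 0},{"linear": [0.95,1.9,0],"turn": 0,"fingers": 0},{"linear": [1.6,3.2,0],"turn": 0,"fingers": 0},{"linear": [2.35,4.75,0],"turn": 0,"fingers": 0},{"linear": [3.15,6.35,0],"turn": 0,"fingers": 0},{"linear": [3.95,8,0],"turn": 0,"fingers": 0},{"linear": [4.8,9.7,0],"turn": 0,"fingers": 0},{"linear": [5.65,11.4,0],"turn": 0,"fingers": 0},{"linear": [6.5,13.1,0],"turn": 0,"fingers": 0},{"linear": [7.35,14.8,0],"turn": 0,"fingers": 0},{"linear": [8.2,16.5,0],"turn": 0,"fingers": 0},{"linear": [9.0,18.2,0],"turn": 0,"fingers": 0},{"linear": [9.8,19.9,0],"turn": 0,"fingers": 0},{"linear": [10.6,21.5,0],"turn": 0,"fingers": 0},{"linear": [11.3,22.9,0],"turn": 0,"fingers": 0},{"linear": [11.85,24.0,0],"turn": 0,"fingers": 0},{"linear": [12.2,24.75,0],"turn": 0,"fingers": 0},{"linear": [12.35,25.05,0],"turn": 0,"fingers": 0},{"linear": [12.4,25.15,0],"turn": 0,"fingers": 0}]}}

```text
time: 9.48
eef_pos: [0.4714, 0.2566, 0.1825]
ee_rot: [[-1.0, -0.003, -0.001], [-0.003, 1.0, 0.0], [0.001, 0.0, -1.0]]
contact_force: [0.3, -0.3, -2.4]
finger_gap: 0.0163
```

>>> {"method": "jog_arm", "body": {"steps": [{"linear": [0,0,0],"turn": 0,"fingers": 0},{"linear": [0,0,0],"turn": 0,"fingers": 0},{"linear": [0,0,0],"turn": 0,"fingers": 0}]}}

```text
time: 9.73
eef_pos: [0.4718, 0.256, 0.1825]
ee_rot: [[-1.0, -0.002, -0.001], [-0.002, 1.0, 0.0], [0.001, 0.0, -1.0]]
contact_force: [0.1, 0.1, -3.1]
finger_gap: 0.0165
```

```bash
python3 knob.py; python3 - <<'E'
from h import *
im=read_camera('wrist');a=cv2.resize(im[60:384,60:452,::-1],(484,400))
s=read_camera('scene');b=cv2.resize(s[110:250,298:408,::-1],(314,400))
cv2.imwrite('pics/w7.png',np.hstack([a,b]));print(get_obs()['contact_force'],get_obs()['time'])
E
```

```text
((258.0321960449219, 276.72723388671875), (28.869810104370117, 35.330753326416016), 91.01688385009766) knob top [0.47229438 0.25651688 0.2077048 ] tcp [0.47176192 0.25603985 0.1825048 ]
blue ((248.4017791748047, 269.7962341308594), (200.44320678710938, 274.4885559082031), 10.96526050567627) [0.5073262  0.24991874 0.1457048 ]
[-0.09967006 -0.10224056 -3.32028799] 9.8833
```

View pics/w7.png

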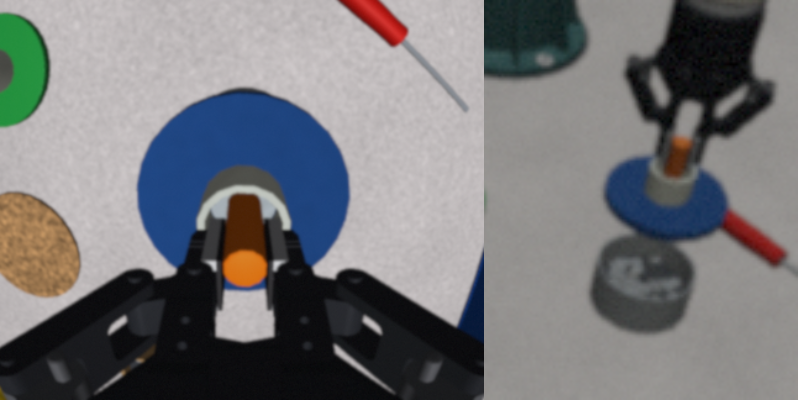

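The pair hangs level above the full tin (right panel), and the knob is at (0.472, 0.2565). I'll go down to just above the rim, then slowly.

>>> {"method": "jog_arm", "body": {"steps": [{"linear": [0,0,0.3],"turn": 0,"fingers": 0},{"linear": [0,0,1],"turn": 0,"fingers": 0},{"linear": [0,0,2],"turn": 0,"fingers": 0},{"linear": [0,0,3],"turn": 0,"fingers": 0},{"linear": [0,0,4],"turn": 0,"fingers": 0},{"linear": [0,0,5],"turn": 0,"fingers": 0},{"linear": [0,0,5.8],"turn": 0,"fingers": 0},{"linear": [0,0,6.4],"turn": 0,"fingers": 0},{"linear": [0,0,6.7],"turn": 0,"fingers": 0},{"linear": [0,0,6.7],"turn": 0,"fingers": 0},{"linear": [0,0,6.7],"turn": 0,"fingers": 0}]}}

```text
time: 10.8
eef_pos: [0.4718, 0.2562, 0.1155]
ee_rot: [[-1.0, -0.002, -0.001], [-0.002, 1.0, 0.0], [0.001, 0.0, -1.0]]
contact_force: [0.4, 0.8, -2.4]
finger_gap: 0.0164
```

>>> {"method": "jog_arm", "body": {"steps": [{"linear": [0,0,0.15],"turn": 0,"fingers": 0},{"linear": [0,0,0.3],"turn": 0,"fingers": 0},{"linear": [0,0,0.45],"turn": 0,"fingers": 0},{"linear": [0,0,0.6],"turn": 0,"fingers": 0},{"linear": [0,0,0.75],"turn": 0,"fingers": 0},{"linear": [0,0,0.9],"turn": 0,"fingers": 0},{"linear": [0,0,1.05],"turn": 0,"fingers": 0},{"linear": [0,0,1.2],"turn": 0,"fingers": 0},{"linear": [0,0,1.2],"turn": 0,"fingers": 0},{"linear": [0,0,1.2],"turn": 0,"fingers": 0}]}}

```text
time: 11.63
eef_pos: [0.4717, 0.2562, 0.1034]
ee_rot: [[-1.0, -0.002, -0.001], [-0.002, 1.0, 0.0], [0.001, 0.0, -1.0]]
contact_force: [-0.0, -0.1, -2.8]
finger_gap: 0.0165
```

```bash
python3 - <<'E'
from h import *
o=get_obs();print(o['contact_force'],o['torque'],o['eef_pos'])
im=read_camera('wrist');a=cv2.resize(im[60:384,60:452,::-1],(484,400))
s=read_camera('scene');b=cv2.resize(s[110:250,298:408,::-1],(314,400))
cv2.imwrite('pics/w8.png',np.hstack([a,b]))
E
```

```text
[-0.02254705 -0.12161308 -2.79488426] [0.02999028 0.00602741 0.04483545] [0.471707   0.25615901 0.1033664 ]
```

View pics/w8.png

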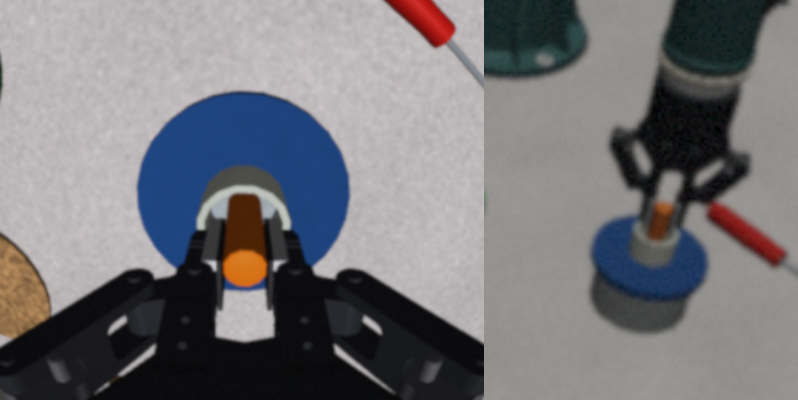

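The plug is entering without side force. Continuing down slowly.

>>> {"method": "jog_arm", "body": {"steps": [{"linear": [0,0,0.1],"turn": 0,"fingers": 0},{"linear": [0,0,0.2],"turn": 0,"fingers": 0},{"linear": [0,0,0.3],"turn": 0,"fingers": 0},{"linear": [0,0,0.4],"turn": 0,"fingers": 0},{"linear": [0,0,0.5],"turn": 0,"fingers": 0},{"linear": [0,0,0.6],"turn": 0,"fingers": 0},{"linear": [0,0,0.7],"turn": 0,"fingers": 0},{"linear": [0,0,0.8],"turn": 0,"fingers": 0},{"linear": [0,0,0.9],"turn": 0,"fingers": 0},{"linear": [0,0,0.9],"turn": 0,"fingers": 0},{"linear": [0,0,0.9],"turn": 0,"fingers": 0}]}}

```text
time: 12.65
eef_pos: [0.4718, 0.2562, 0.0945]
ee_rot: [[-1.0, -0.002, -0.001], [-0.002, 1.0, 0.0], [0.001, 0.0, -1.0]]
contact_force: [0.7, 0.1, -3.0]
finger_gap: 0.0163
```

>>> {"method": "jog_arm", "body": {"steps": [{"linear": [0,0,0.05],"turn": 0,"fingers": 0},{"linear": [0,0,0.1],"turn": 0,"fingers": 0},{"linear": [0,0,0.1],"turn": 0,"fingers": 0},{"linear": [0,0,0.1],"turn": 0,"fingers": 0}]}}

```text
time: 12.98
eef_pos: [0.4718, 0.2562, 0.0934]
ee_rot: [[-1.0, -0.002, -0.001], [-0.002, 1.0, 0.0], [0.001, 0.0, -1.0]]
contact_force: [0.7, -0.3, -2.6]
finger_gap: 0.0163
```

>>> {"method": "jog_arm", "body": {"steps": [{"linear": [0,0,0.05],"turn": 0,"fingers": 0},{"linear": [0,0,0.1],"turn": 0,"fingers": 0},{"linear": [0,0,0.1],"turn": 0,"fingers": 0},{"linear": [0,0,0.1],"turn": 0,"fingers": 0}]}}

```text
time: 13.32
eef_pos: [0.4719, 0.2561, 0.0928]
ee_rot: [[-1.0, -0.002, -0.001], [-0.002, 1.0, 0.0], [0.001, 0.0, -1.0]]
contact_force: [-1.9, -1.9, 2.0]
finger_gap: 0.0164
```

The force flipped from -2.8 to +2 N at z=0.0928, where seating was expected. Releasing.

>>> {"method": "jog_arm", "body": {"steps": [{"linear": [0,0,0],"turn": 0,"fingers": 0.25},{"linear": [0,0,0],"turn": 0,"fingers": 0.35},{"linear": [0,0,0],"turn": 0,"fingers": 0.5},{"linear": [0,0,0],"turn": 0,"fingers": 0.7},{"linear": [0,0,0],"turn": 0,"fingers": 1},{"linear": [0,0,0],"turn": 0,"fingers": 1},{"linear": [0,0,0],"turn": 0,"fingers": 1},{"linear": [0,0,0],"turn": 0,"fingers": 1},{"linear": [0,0,0],"turn": 0,"fingers": 1},{"linear": [0,0,0],"turn": 0,"fingers": 1}]}}

```text
time: 14.15
eef_pos: [0.4718, 0.2561, 0.0927]
ee_rot: [[-1.0, -0.002, -0.001], [-0.002, 1.0, 0.0], [0.001, 0.0, -1.0]]
contact_force: [0.2, 0.3, -0.3]
finger_gap: 0.0854
```

```bash
python3 - <<'E'
from h import *
o=get_obs();print(o['contact_force'],o['eef_pos'],o['time'])
im=read_camera('wrist');cv2.imwrite('pics/w9full.png',im[:,:,::-1]);a=cv2.resize(im[60:384,60:452,::-1],(484,400))
s=read_camera('scene');b=cv2.resize(s[130:250,304:398,::-1],(314,400))
cv2.imwrite('pics/w9.png',np.hstack([a,b]))
E
```

```text
[ 0.21167059  0.26552903 -0.3245333 ] [0.4718452  0.25606997 0.09274866] 14.15
```

View pics/w9.png

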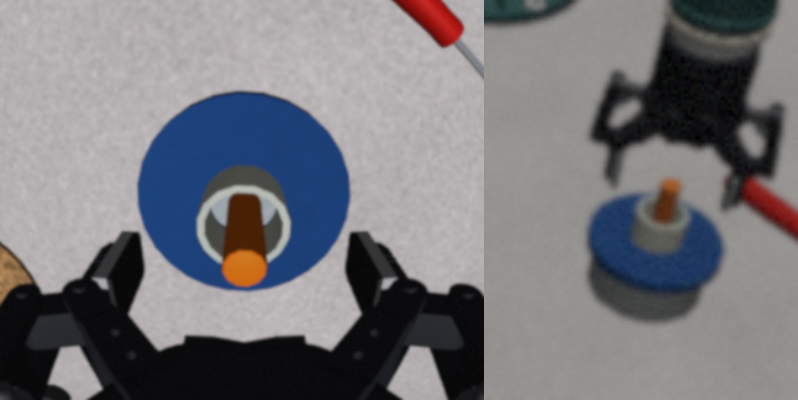

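Released. The knob top, at (245,268), did not move. A quick check of upright and height against the model:

```bash
python3 - <<'E'
from h import *
pp=P('wrist');sp=P('scene')
im=cv2.imread('pics/w9full.png'); s=read_camera('scene')[:,:,::-1].copy()
c=(.4722,.2564)
A=cv2.resize(im[130:310,160:360],None,fx=2.5,fy=2.5,interpolation=2)
B=cv2.resize(s[150:250,304:404],None,fx=4.5,fy=4.5,interpolation=2)
for z,r,col in((.118,.009,(0,255,255)),(.086,.022,(0,255,0)),(.086,.018,(0,255,0)),(.056,.0585,(255,255,0)),(.044,.0585,(0,0,255)),(0,.05,(255,0,255))):
    cv2.polylines(A,[((circ('wrist',*c,z,r,pp)-[160,130]+.5)*2.5).astype(np.int32)],True,col,1)
    cv2.polylines(B,[((circ('scene',*c,z,r,sp)-[304,150]+.5)*4.5).astype(np.int32)],True,col,1)
h=450
cv2.imwrite('pics/ov.png',np.hstack([cv2.resize(A,(400,360)),cv2.resize(B,(360,360))]))
E
```

```text
(no output)
```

View pics/ov.png

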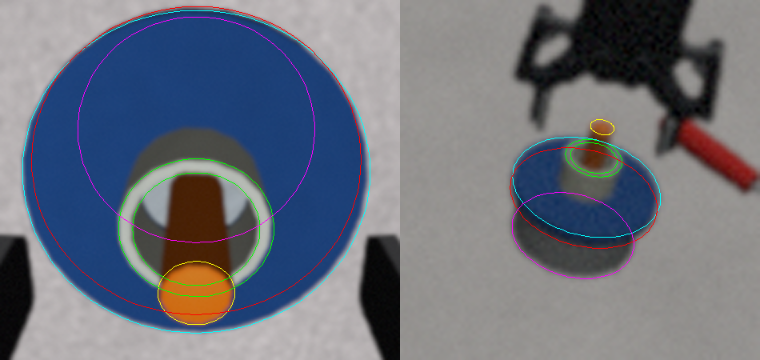

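The model drawn fully seated and level matches in both views (knob top yellow, collar green, plate cyan). Now down to the collar.

>>> {"method": "jog_arm", "body": {"steps": [{"linear": [0,0,0.2],"turn": 0,"fingers": 1},{"linear": [0,0,0.6],"turn": 0,"fingers": 1},{"linear": [0,0,1.1],"turn": 0,"fingers": 1},{"linear": [0,0,1.6],"turn": 0,"fingers": 1},{"linear": [0,0,2.1],"turn": 0,"fingers": 1},{"linear": [0,0,2.6],"turn": 0,"fingers": 1},{"linear": [0,0,3.0],"turn": 0,"fingers": 1},{"linear": [0,0,3.2],"turn": 0,"fingers": 1},{"linear": [0,0,3.3],"turn": 0,"fingers": 1},{"linear": [0,0,3.3],"turn": 0,"fingers": 1},{"linear": [0,0,3.3],"turn": 0,"fingers": 1}]}}

```text
time: 15.22
eef_pos: [0.472, 0.2561, 0.0598]
ee_rot: [[-1.0, -0.002, -0.001], [-0.002, 1.0, 0.0], [0.001, 0.0, -1.0]]
contact_force: [0.9, -0.7, 0.3]
finger_gap: 0.0851
```

```bash
python3 - <<'E'
from h import *
o=get_obs();print(o['contact_force'],o['eef_pos'],o['time'])
im=read_camera('wrist');a=cv2.resize(im[60:384,60:452,::-1],(484,400))
s=read_camera('scene');b=cv2.resize(s[130:250,304:398,::-1],(314,400))
cv2.imwrite('pics/w10.png',np.hstack([a,b]))
E
```

```text
[ 0.89058575 -0.69909849  0.34454232] [0.47196722 0.25611816 0.05982598] 15.2167
```

View pics/w10.png

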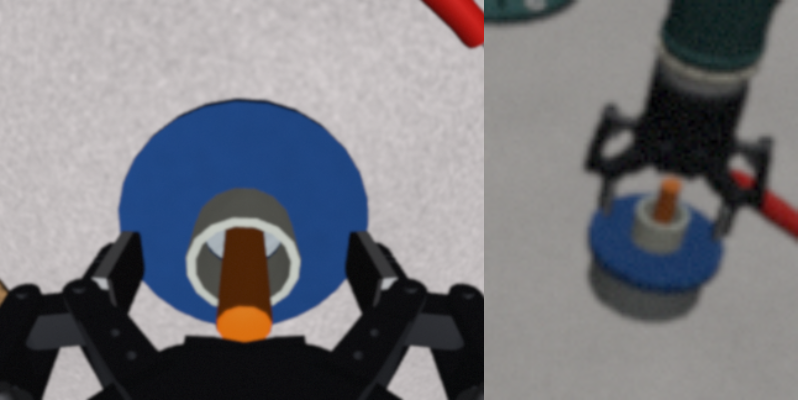

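The collar, at (243,262), sits centrally between the fingers at (142) and (348), and the knob clears the gripper's body. Closing on the collar.

>>> {"method": "jog_arm", "body": {"steps": [{"linear": [0,0,0],"turn": 0,"fingers": 0.75},{"linear": [0,0,0],"turn": 0,"fingers": 0.6},{"linear": [0,0,0],"turn": 0,"fingers": 0.55},{"linear": [0,0,0],"turn": 0,"fingers": 0.3},{"linear": [0,0,0],"turn": 0,"fingers": 0.3},{"linear": [0,0,0],"turn": 0,"fingers": 0.3},{"linear": [0,0,0],"turn": 0,"fingers": 0.3},{"linear": [0,0,0],"turn": 0,"fingers": 0.3},{"linear": [0,0,0],"turn": 0,"fingers": 0.3}], "force": 40}}

```text
time: 16.07
eef_pos: [0.4721, 0.2562, 0.0605]
ee_rot: [[-1.0, -0.002, 0.0], [-0.002, 1.0, 0.0], [-0.0, 0.0, -1.0]]
contact_force: [-1.6, -1.0, 6.2]
finger_gap: 0.043
```

```bash
python3 - <<'E'
from h import *
o=get_obs();print(o['contact_force'],o['eef_pos'],o['time'])
im=read_camera('wrist');a=cv2.resize(im[60:384,60:452,::-1],(484,400))
s=read_camera('scene');b=cv2.resize(s[130:250,304:398,::-1],(314,400))
cv2.imwrite('pics/w11.png',np.hstack([a,b]))
E
```

```text
[-1.62538965 -1.0206241   6.19090895] [0.47213024 0.25617171 0.0604732 ] 16.0667
```

View pics/w11.png

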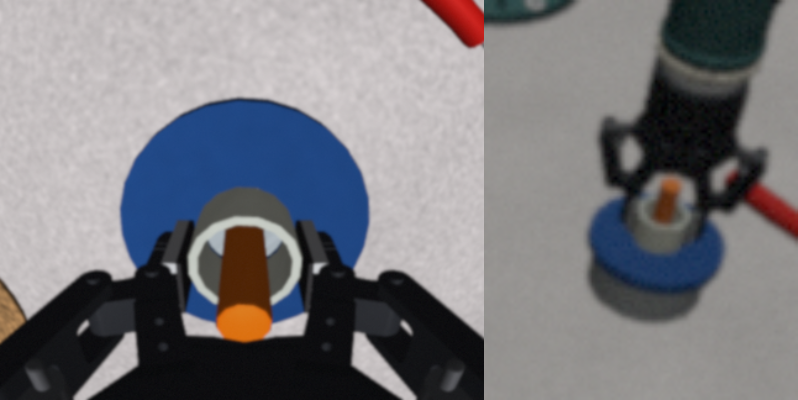

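Gripped at 43 mm, so the collar is held. Lifting straight up 9.5 cm.

>>> {"method": "jog_arm", "body": {"steps": [{"linear": [0,0,-0.15],"turn": 0,"fingers": 0.3},{"linear": [0,0,-0.4],"turn": 0,"fingers": 0.3},{"linear": [0,0,-0.7],"turn": 0,"fingers": 0.3},{"linear": [0,0,-1.1],"turn": 0,"fingers": 0.3},{"linear": [0,0,-1.6],"turn": 0,"fingers": 0.3},{"linear": [0,0,-2.2],"turn": 0,"fingers": 0.3},{"linear": [0,0,-2.8],"turn": 0,"fingers": 0.3},{"linear": [0,0,-3.4],"turn": 0,"fingers": 0.3},{"linear": [0,0,-4],"turn": 0,"fingers": 0.3},{"linear": [0,0,-4.6],"turn": 0,"fingers": 0.3},{"linear": [0,0,-5.2],"turn": 0,"fingers": 0.3},{"linear": [0,0,-5.8],"turn": 0,"fingers": 0.3},{"linear": [0,0,-6.4],"turn": 0,"fingers": 0.3},{"linear": [0,0,-7],"turn": 0,"fingers": 0.3},{"linear": [0,0,-7.6],"turn": 0,"fingers": 0.3},{"linear": [0,0,-8.2],"turn": 0,"fingers": 0.3},{"linear": [0,0,-8.8],"turn": 0,"fingers": 0.3},{"linear": [0,0,-9.2],"turn": 0,"fingers": 0.3},{"linear": [0,0,-9.5],"turn": 0,"fingers": 0.3},{"linear": [0,0,-9.5],"turn": 0,"fingers": 0.3}]}}

```text
time: 17.83
eef_pos: [0.4725, 0.2563, 0.1562]
ee_rot: [[-1.0, -0.002, 0.001], [-0.002, 1.0, 0.001], [-0.001, 0.001, -1.0]]
contact_force: [0.1, -0.2, -1.7]
finger_gap: 0.0435
```

>>> {"method": "jog_arm", "body": {"steps": [{"linear": [0,0,0],"turn": 0,"fingers": 0.3},{"linear": [0,0,0],"turn": 0,"fingers": 0.3},{"linear": [0,0,0],"turn": 0,"fingers": 0.3}]}}

```text
time: 18.08
eef_pos: [0.4723, 0.2562, 0.1558]
ee_rot: [[-1.0, -0.002, 0.001], [-0.002, 1.0, 0.001], [-0.001, 0.001, -1.0]]
contact_force: [0.4, 0.1, -1.1]
finger_gap: 0.0432
```

```bash
python3 - <<'E'
from h import *
o=get_obs();print(o['contact_force'],o['eef_pos'],o['time'],o['finger_gap'])
im=read_camera('wrist');a=cv2.resize(im[60:384,60:452,::-1],(484,400))
s=read_camera('scene').copy()[:,:,::-1].copy();cv2.imwrite('pics/s12.png',s);sp=P('scene')
c=(.4722,.2564);big=cv2.resize(s[120:250,298:400],None,fx=4,fy=4,interpolation=2)
for z,r,col in((.118,.009,(0,255,255)),(.053,.0535,(0,255,0)),(0,.05,(255,0,255)),(.139,.0585,(0,0,255)),(.151,.0585,(255,255,0))):
    cv2.polylines(big,[((circ('scene',*c,z,r,sp)-[298,120]+.5)*4).astype(np.int32)],True,col,1)
cv2.imwrite('pics/w12.png',np.hstack([a,cv2.resize(big,(314,400))]))
E
```

```text
[ 0.41948726  0.08835336 -1.08772488] [0.4722865  0.25618488 0.15584841] 18.0833 0.04317316458163484
```

View pics/w12.png

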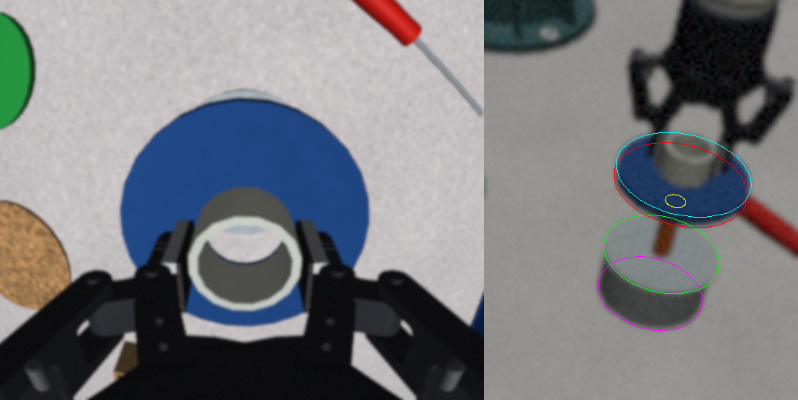

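View pics/s12.png

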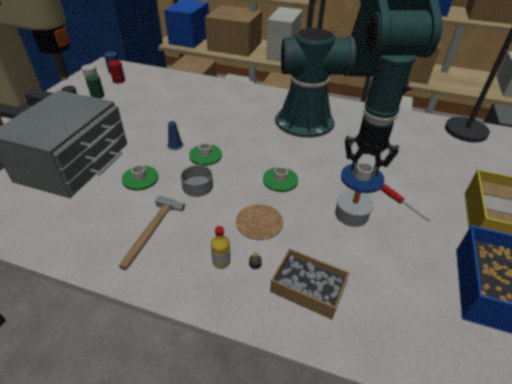

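The outer lid is level where the drawn outline puts it, about 21 mm above the knob's top. The inner lid's flange (green outline) sits on the tin's rim, and nothing else has moved. Handing in.

```bash
python3 -c "
from cell import *
print(hand_in())"
```

```text
the job is handed in; nothing more can be done
None
```

The job is handed in at about 18 s of the 58 s allowed. The cell gave no verdict, so success rests on my own checks below.

- **Seating:** I lifted the nested lids by the orange knob and lowered them onto the full tin at about (0.472, 0.256). The wrist force changed from -2.8 to +2 N at the height where the lid should seat, and I let go there. Outlines drawn for a fully seated, level pair matched both the wrist and scene pictures.
- **Outer lid:** I then took the blue lid by its white collar and lifted it straight up 95 mm. It is held level and at rest over the tin axis, with its lower edge about 21 mm above the knob's top. The load on the gripper was about 1.1–1.7 N, which fits the outer lid alone.
- **Surroundings:** in the last scene picture the inner lid sits on the tin's rim, the tin is where it was, and the other things look undisturbed. I judged those by eye and did not measure them.

No check disagreed by more than about 1 mm, except the first rough tin fits, which scattered by 3 mm in x. One move call was refused for a missing field; nothing moved and I resent it.

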